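# Sort the mixed hand tools back into their bench holders

### The job

Five hand tools lie mixed on the bench in front of the three wooden holders (those further right, by the vice, are not part of the job): put each back in the holder made for its kind. Lay the two screwdrivers in the notched cradle, one to a pair of notches, handles on the deep-notched side; put the marking-out tools in the two-part caddy, the tape measure standing in its pocket and the marker lying in its two-notch rest; and lay the sanding block flat in the shallow cork-lined tray.

Things in the scene. Friction and masses are not known exactly. Their poses are not given: they have to be found in the camera images.
- driver_a_grip (a point): Longer screwdriver, yellow fluted handle, 222 mm long, lying; it can roll. Point on its axis in the handle, near the balance; +y runs along the axis to the handle's butt (x, z turn with roll). Round handle, 29 mm in diameter, from 39 mm before the point (-y) to 61 mm behind it; a 15 mm collar, then a 6 mm shank ending 161 mm before it. Axis 14.5 mm above the bench at the start. 90 g.
- driver_b_grip (a point): Shorter screwdriver, blue fluted handle, 207 mm long, lying; it can roll. Point and axes as for the longer one. Round handle, 29 mm in diameter, from 32 mm before the point (-y) to 54 mm behind it; a 15 mm collar, then a 6 mm shank ending 154 mm before it. Axis 14.5 mm above the bench at the start. 90 g.
- tape: Yellow tape measure standing on its narrow base, 38 mm thick (x), 75 mm long (y), 62 mm high (z); origin at the centre of its underside. Grasp it across the 38 mm. 260 g. Either way round is right in its pocket.
- marker_mid (a point): Felt marker, white with a purple cap, 135 mm long, 17 mm in diameter, lying; it can roll. The point is its middle, on its axis; y runs along the axis (x, z turn with roll). Axis 8.5 mm above the bench at the start. Either way round is right in its rest.
- sander: Sanding block, cork with a paper-covered sole, 63 mm wide (x), 101 mm long (y), 34 mm high (z), lying flat; origin at the centre of its underside. Grasp it across the 63 mm. 120 g. Either way round is right in its tray.
- notch_near (a point): Fixed screwdriver cradle, nearer notch pair (-x): where a seated screwdriver's grip point belongs, axis level along y, handle to +y, 42 mm above the bench. Board 132 x 210 mm, 8 mm thick. Handle cheek 31 to 43 mm along +y: V 48 mm wide, 24 deep, top 45.5 mm above the bench. Shank cheek 94 to 106 mm along -y: V 26 mm wide, 13 deep, top 51 mm. Only the board between them.
- notch_far (a point): The same cradle's other notch pair, 64 mm further along x (+x), the same in all else: the grip point of the second screwdriver belongs here, handle to +y, axis 42 mm above the bench. Either screwdriver may take either pair.
- tape_pocket (a point): Fixed marking-out caddy (board 142 x 124 mm, 6 mm thick): centre of the floor of its tape pocket, 6 mm above the bench. The pocket is 54 mm (x) by 92 mm (y) inside; walls 9 mm thick, tops 24 mm above the bench, with a 56 mm gap in the middle of each long side for fingers. The tape measure stands here, its 75 mm length along y.
- marker_rest (a point): The same caddy's marker rest, 76 mm along +x from the pocket: where the middle of the seated marker belongs, axis level along y, 34 mm above the bench. Two uprights, 38 to 52 mm along +y and along -y, each with a 90-degree V notch 34 mm wide and 17 mm deep, tops 39 mm above the bench; only the board between them.
- sanding_tray: Fixed shallow tray for the sanding block, 98 mm (x) by 136 mm (y); origin on the bench below its middle. Inside 82 mm (x) by 120 mm (y); cork floor 6 mm and walls 14 mm above the bench, walls 8 mm thick with a 64 mm gap in the middle of each long side for fingers. The block lies flat in it, its 101 mm length along y.
Mind the look-alikes: they are no part of the job. Of the things that look like the part that bears marker_mid, the larger one is meant.

How it is judged (in metres and radians):
At the end, for the whole second after the job is handed in: Screwdrivers level in separate notch pairs, handles at the deep notches; tape upright on its pocket floor; marker in both rest notches; block flat on the tray floor. Within 8 mm of notch lines, 15 mm along them, 5 mm in height; tape and block about 12 mm; angles 0.12 rad, tape and block 0.25 (angle between driver_a_grip's own y axis and vertical between 1.49 and 1.65 rad and ((x of driver_a_grip in the frame of notch_near between -0.008 and 0.008 m and y of driver_a_grip in the frame of notch_near between -0.015 and 0.015 m and z of driver_a_grip in the frame of notch_near between -0.005 and 0.005 m and angle between the y axis of driver_a_grip and the y axis of notch_near, either way round below 0.12 rad) or (x of driver_a_grip in the frame of notch_far between -0.008 and 0.008 m and y of driver_a_grip in the frame of notch_far between -0.015 and 0.015 m and z of driver_a_grip in the frame of notch_far between -0.005 and 0.005 m and angle between the y axis of driver_a_grip and the y axis of notch_far, either way round below 0.12 rad)) and angle between driver_b_grip's own y axis and vertical between 1.49 and 1.65 rad and ((x of driver_b_grip in the frame of notch_near between -0.008 and 0.008 m and y of driver_b_grip in the frame of notch_near between -0.015 and 0.015 m and z of driver_b_grip in the frame of notch_near between -0.005 and 0.005 m and angle between the y axis of driver_b_grip and the y axis of notch_near, either way round below 0.12 rad) or (x of driver_b_grip in the frame of notch_far between -0.008 and 0.008 m and y of driver_b_grip in the frame of notch_far between -0.015 and 0.015 m and z of driver_b_grip in the frame of notch_far between -0.005 and 0.005 m and angle between the y axis of driver_b_grip and the y axis of notch_far, either way round below 0.12 rad)) and angle between marker_mid's own y axis and vertical between 1.49 and 1.65 rad and x of marker_mid in the frame of marker_rest between -0.008 and 0.008 m and y of marker_mid in the frame of marker_rest between -0.015 and 0.015 m and z of marker_mid in the frame of marker_rest between -0.005 and 0.005 m and angle between the y axis of marker_mid and the y axis of marker_rest, either way round below 0.12 rad and x of tape in the frame of tape_pocket between -0.011 and 0.011 m and y of tape in the frame of tape_pocket between -0.013 and 0.013 m and z of tape in the frame of tape_pocket between -0.004 and 0.004 m and angle between the y axis of tape and the y axis of tape_pocket, either way round below 0.25 rad and angle between tape's own z axis and vertical below 0.1 rad and z of sander in the frame of sanding_tray between 0.002 and 0.01 m and x of sander in the frame of sanding_tray between -0.012 and 0.012 m and y of sander in the frame of sanding_tray between -0.013 and 0.013 m and angle between the y axis of sander and the y axis of sanding_tray, either way round below 0.25 rad and angle between sander's own z axis and vertical below 0.08 rad); the robot touches nothing.
It also fails if it takes over 141 s, if anything falls off the work surface, if the arm or the gripper's body presses on something with over 40 N, if the wrist force passes 120 N, or if a joint passes its speed limit or range.

### The arm

A 6-joint arm with a two-finger parallel gripper is mounted at the origin on a cart in front of the work surface, level with it; the furniture and walls round the work are solid. World frame = base frame: x ahead of the robot, y to its left, z up, the work surface at z = 0. Lengths are in mm, angles in rad, forces in N, time in s.
With the tool pointing down it reaches from about 375 to 975 mm from the base axis. Payload 3.8 kg.
Tool frame: the origin (TCP) lies between the finger pads; the fingertips stand 14 mm ahead of it and the grasp point (between the pads) lies 5 mm behind it; z points along the fingers, y is the line along which they close (so a half turn about z gives the same grasp; the last joint's range is limited). The gripper opens to 85 mm and grips with 20 to 120 N. Pads are 22 mm wide; open, the fingers measure 114 mm over their backs; the gripper's body (76 mm by 85 mm) begins 54 mm behind the grasp point. The pads swing forward as they close: fully open they stand 13 mm farther back than shut.
Start: joints at [1.282, 0.264, 1.604, -0, 1.274, -0.037], TCP at [168.173, 653.71, 245.28] pointing down, gripper open.
Joint ranges: [-2.63, 2.63], [-0.94, 2.18], [0.31, 2.57], [-1.31, 4.45], [0, 2.66], [-2.55, 2.55]. Speed limits (rad/s): [2.57, 2.57, 3.14, 3.14, 3.14, 3.14].

### API

Orientations are given as a unit quaternion [x, y, z, w].
In Python, from station import env gives the robot as it stands.
- The arm moves only by the shell command python3 -m handwheel 'ROWS' [OPENING] [FORCE]. ROWS is a JSON object of lists of equal length, an entry for each row: "translation": the shift along the world's x, y, z in cm, a list of three; "dr": the turn, a rotation vector about the world's x, y, z in degrees, a list of three. A call has 1 to 8 rows; each row shifts and turns the commanded pose from where the row before left it; what a row does not reach is not made up. A row lasts 1/10 s, in which the tool goes at most 50 mm and 8.59 degrees, less where a joint would pass 70% of its speed; a pose out of reach is approached as far as the arm can. A call with a gripper value outside its range is refused whole. OPENING is the closure, from 0 (fully open) to 1 (shut), set as the call begins (- or left out, the last holds). The fingers move at their own pace and stop on an object; FORCE is the grip in N (left out, the last holds). Time passes only in rows, so rows that do not move let the fingers close. It gives the time, the measured TCP pose, the force, the opening and the grip force at its end, in the units of the state.
- env.read_state(): the state, without advancing time (a new reading comes with each control period).
- env.get_image(name): name is "scene" or "top" or "wrist"; returns the picture (420x560x3 uint8, blue, green, red); there is no depth.
- env.camera_model(name): a dict with "camera_matrix" (3x3 intrinsics, pixels), "dist_coeffs" ([k1, k2, p1, p2, k3] as OpenCV has them; the pictures are not rectified), "origin" and "attitude" of the camera in the world. Camera axes: x right, y up, looking along -z (the intrinsics and any distortion apply to the point x, -y, -z); pixel columns grow to the right and rows downward; lengths in mm; the calibration is good to about 2 mm. A picture is of the moment at which its call begins: read the wrist's pose just before it. camera_model takes no time and is no camera call; for the wrist camera it gives the pose at the moment of the call.
- env.hand_in(): hands the job in; it is judged then, once.
The state is a dict: "time_s": time; "joint_pos": joint angles; "qvel": joint speeds; "joint_torque": joint torques, N m; "ee_pos": TCP position; "eef_rot": TCP orientation; "contact_force": force on the tool from outside, world axes, zero at the start; "wrist_torque": the same for the moment, N m; "width": finger opening in mm; "grip_force": force on a finger pad.
Only numpy, scipy, OpenCV 4.12 (cv2) and the standard library are available. Lean on these libraries where they do the work, as an engineer would, in place of code of your own. Each camera call takes 0.05 s, during which the arm holds its last target. There are 200 camera calls.

## Working session

There is one attempt and no reset: what is moved stays moved. The work goes in short steps, Python scripts to look and compute and a shell command to move; the robot and the scene stay as the last step left them, time stands still between calls to the robot, and variables do not carry over. Pictures are saved under pics/ and viewed, at most 18 in all, crops included, and the job is handed in when it is done.

```bash
ls; mkdir -p pics; cat > h.py <<'E'
import numpy as np,cv2
from scipy.spatial.transform import Rotation as R
from station import env
def cam(n):
    m=env.camera_model(n);a=np.array(m["attitude"],float)
    Rm=R.from_quat(a).as_matrix() if a.size==4 else a.reshape(3,3)
    return np.array(m["camera_matrix"],float),np.array(m["dist_coeffs"],float),np.array(m["origin"],float),Rm
def ray(c,px,z):
    K,D,o,Rm=c
    p=cv2.undistortPoints(np.array(px,float).reshape(-1,1,2),K,D).reshape(-1,2)
    d=np.c_[p[:,0],-p[:,1],-np.ones(len(p))]@Rm.T
    return o+d*((z-o[2])/d[:,2])[:,None]
def proj(c,P):
    K,D,o,Rm=c
    q=(np.array(P,float).reshape(-1,3)-o)@Rm*[1,-1,-1]
    return cv2.projectPoints(q,np.zeros(3),np.zeros(3),K,D)[0].reshape(-1,2)
E
python3 - <<'E'
from h import *
for n in("scene","top"):
    im=env.get_image(n);cv2.imwrite(f"pics/{n}0.png",im);c=cam(n);print(n,c)
print(env.read_state())
E
```

```text
pics
scene (array([[489.91171491,   0.        , 274.08618842],
       [  0.        , 489.91171491, 201.99593408],
       [  0.        ,   0.        ,   1.        ]]), array([0.03567405, 0.        , 0.        , 0.        , 0.        ]), array([-343.0979802 , -478.30100664,  741.40415999]), array([[ 0.4231586 ,  0.51458171, -0.7457496 ],
       [-0.90591799,  0.22594454, -0.35813638],
       [-0.01579238,  0.82713646,  0.5617792 ]]))
top (array([[436.41643149,   0.        , 273.2114965 ],
       [  0.        , 436.41643149, 207.36248585],
       [  0.        ,   0.        ,   1.        ]]), array([-0.03050417,  0.        ,  0.        ,  0.        ,  0.        ]), array([ 339.78801016,  -20.7931478 , 1462.33885443]), array([[-0.00388709,  0.98797164, -0.15458632],
       [-0.99997564, -0.00294421,  0.00632787],
       [ 0.00579662,  0.15460715,  0.98795902]]))
{'time_s': 0.1, 'joint_pos': array([ 1.28212416e+00,  2.64707664e-01,  1.60524231e+00,  1.92589730e-05,
        1.27370818e+00, -3.69002984e-02]), 'qvel': array([ 0.00180576, -0.00205716, -0.00227732,  0.00134124,  0.00062757,
        0.00096044]), 'joint_torque': array([ 9.21813225e-04, -5.16699922e+01, -3.68595278e+01, -1.37171769e-04,
        6.18447419e-03, -1.45784969e-05]), 'ee_pos': array([167.97116197, 653.11013334, 244.06375583]), 'eef_rot': array([ 1.25556443e-01,  9.92085940e-01, -1.01760300e-03, -1.76458707e-04]), 'contact_force': array([-0.39109432, -0.17429613,  0.41440169]), 'wrist_torque': array([0.02585542, 0.03223678, 0.00577756]), 'grip_force': 0.0, 'width': 85.53486914077219}
```

View pics/top0.png

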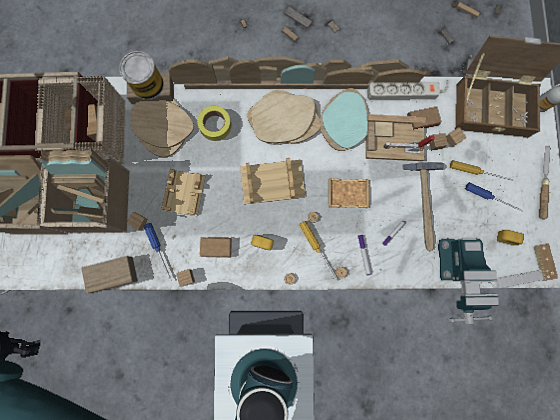

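View pics/scene0.png

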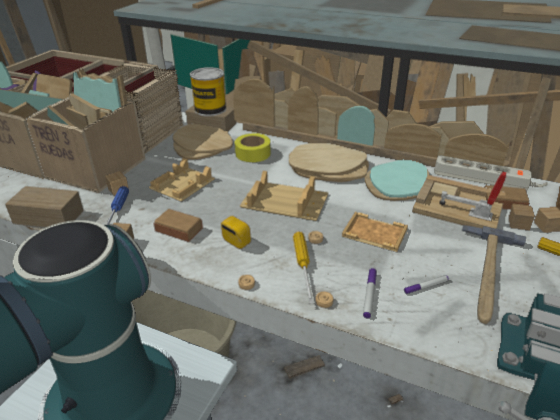

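The top picture has +x up and +y left.
- **Tools:** blue driver (155,240), sanding block (215,247), tape (262,242), yellow driver (312,238), markers (364,255) and (394,233).
- **Holders:** caddy (184,192), cradle (273,182), tray (349,193).
- **Look-alikes:**
  - The yellow and blue drivers at (465,168) and (480,190), and the tape at (510,237), are by the vice.
  - The wooden blocks at (110,273), (137,220) and (185,277) resemble the sander.
  - The marker at (394,233) is the smaller of the two.

Next I'll take a close crop.

```bash
python3 - <<'E'
from h import *
t=cv2.imread("pics/top0.png")
cv2.imwrite("pics/crop1.png",cv2.resize(t[155:295,130:420],None,fx=2.75,fy=2.75,interpolation=cv2.INTER_CUBIC))
c=cam("top")
hsv=cv2.cvtColor(t,cv2.COLOR_BGR2HSV)
def comps(name,lo,hi,z,mina=12):
    m=cv2.inRange(hsv,np.array(lo),np.array(hi));m[:150]=0;m[295:]=0;m[:,:130]=0;m[:,425:]=0
    cs,_=cv2.findContours(m,cv2.RETR_EXTERNAL,cv2.CHAIN_APPROX_NONE)
    for k in cs:
        if cv2.contourArea(k)<mina: continue
        r=cv2.minAreaRect(k);b=cv2.boxPoints(r);P=ray(c,b,z)
        l=[np.linalg.norm(P[1]-P[0]),np.linalg.norm(P[2]-P[1])];d=(P[1]-P[0]) if l[0]>l[1] else P[2]-P[1]
        print(name,np.round(r[0]),"world",np.round(P.mean(0)),"size",np.round(l),"ang",np.round(np.degrees(np.arctan2(d[1],d[0]))%180,1))
comps("yellow",(18,130,90),(32,255,255),20)
comps("blue",(105,120,60),(125,255,255),15)
comps("purple",(126,80,40),(160,255,255),9)
comps("brown",(5,80,40),(16,200,150),34,60)
E
```

```text
yellow [262. 242.] world [450.   8.  20.] size [34. 68.] ang 73.8
yellow [310. 237.] world [ 467. -153.   20.] size [ 26. 110.] ang 29.2
blue [152. 237.] world [468. 372.  15.] size [26. 97.] ang 23.6
purple [387. 240.] world [ 455. -409.    9.] size [32. 11.] ang 138.6
purple [361. 241.] world [ 452. -324.    9.] size [14. 42.] ang 10.6
brown [215. 247.] world [433. 161.  34.] size [98. 59.] ang 89.8
```

View pics/crop1.png

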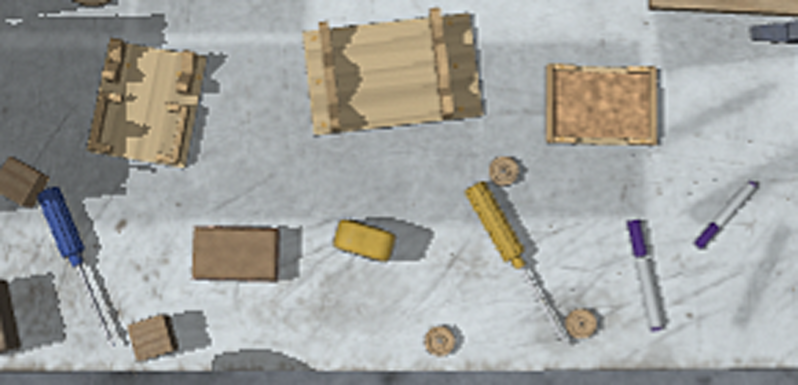

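```bash
python3 -m handwheel '{"translation":[[2.5,-3.5,1.6],[2.5,-3.5,1.6],[2.5,-3.5,1.6],[2.5,-3.5,1.6],[2.5,-3.5,1.6],[2.5,-3.5,1.6],[2.5,-3.5,1.6],[2.5,-3.5,1.6]],"dr":[[0,0,0],[0,0,0],[0,0,0],[0,0,0],[0,0,0],[0,0,0],[0,0,0],[0,0,0]]}'
python3 -m handwheel '{"translation":[[3.5,-2,0],[3.5,-2,0],[3.5,-2,0],[3.5,-2,0],[2,-2,0],[0,0,0],[0,0,0]],"dr":[[0,0,0],[0,0,0],[0,0,0],[0,0,0],[0,0,0],[0,0,0],[0,0,0]]}'
python3 - <<'E'
from h import *
import pickle
c=cam("wrist");im=env.get_image("wrist");cv2.imwrite("pics/w1.png",im);pickle.dump(c,open("w1.pkl","wb"));print(c[2],c[3])
E
```

```text
time_s: 0.9
ee_pos: [368.6, 372.0, 373.5]
eef_rot: [0.125, 0.992, -0.0, -0.0]
contact_force: [1.2, 0.5, -0.2]
width: 85.4
grip_force: 0.0
time_s: 1.6
ee_pos: [528.2, 273.2, 372.5]
eef_rot: [0.126, 0.992, -0.0, -0.001]
contact_force: [-0.1, -0.3, -0.1]
width: 85.3
grip_force: 0.0
[449.9449004  293.76019892 501.58064664] [[ 0.25010904 -0.92043123 -0.30041941]
 [ 0.96821608  0.23720055  0.07933174]
 [-0.00175976 -0.31071249  0.95050232]]
```

View pics/w1.png

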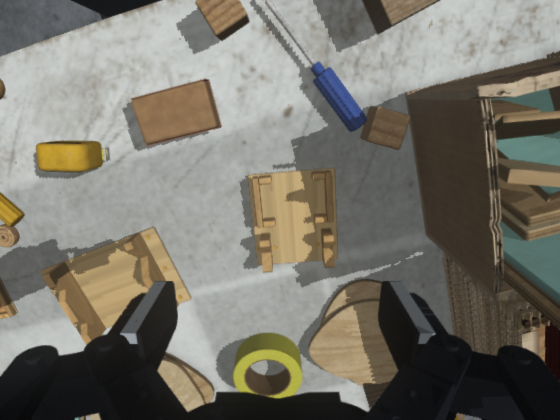

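This wide view shows the caddy at (293,220), with its pocket near (290,197) and its marker rest at (298,247) on the +x side. It also shows the sander (177,110), tape (70,157) and blue driver (340,98). Next I'll look at the cradle, then the tray.

```bash
python3 -m handwheel '{"translation":[[0,-4,0],[0,-4,0],[0,-4,0],[0,-4,0],[0,-4,0],[0,-4,0],[0,-4,0],[0,0,0]],"dr":[[0,0,0],[0,0,0],[0,0,0],[0,0,0],[0,0,0],[0,0,0],[0,0,0],[0,0,0]]}' >/dev/null
python3 - <<'E'
from h import *
import pickle
c=cam("wrist");im=env.get_image("wrist");cv2.imwrite("pics/w2.png",im);pickle.dump(c,open("w2.pkl","wb"))
E
python3 -m handwheel '{"translation":[[0,-4,0],[0,-4,0],[0,-4,0],[0,-4,0],[0,-4,0],[0,-4,0],[0,-4,0],[0,0,0]],"dr":[[0,0,0],[0,0,0],[0,0,0],[0,0,0],[0,0,0],[0,0,0],[0,0,0],[0,0,0]]}'
python3 - <<'E'
from h import *
import pickle
c=cam("wrist");im=env.get_image("wrist");cv2.imwrite("pics/w3.png",im);pickle.dump(c,open("w3.pkl","wb"))
a=cv2.imread("pics/w1.png")[150:290,230:360];b=cv2.imread("pics/w2.png")[130:330,180:420]
cv2.imwrite("pics/comp.png",np.hstack([cv2.resize(a,None,fx=3,fy=3,interpolation=2)[:400],cv2.resize(b[:,:205],None,fx=2,fy=2,interpolation=2)]))
E
```

```text
time_s: 3.3
ee_pos: [528.6, -288.2, 372.6]
eef_rot: [0.126, 0.992, -0.0, -0.0]
contact_force: [0.6, 0.3, 0.1]
width: 85.3
grip_force: 0.0
```

View pics/comp.png

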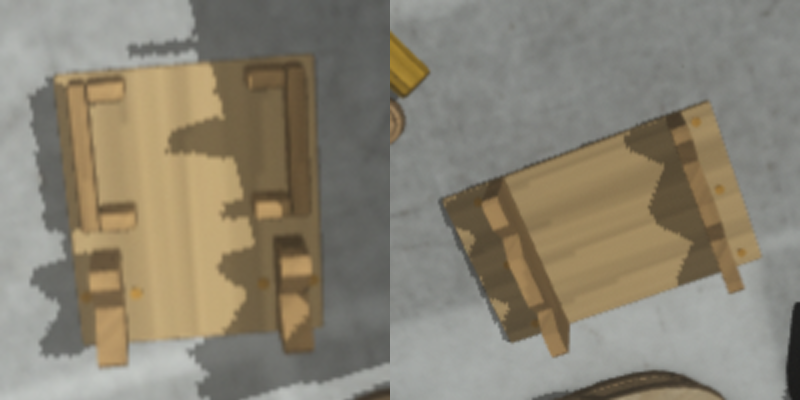

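View pics/w3.png

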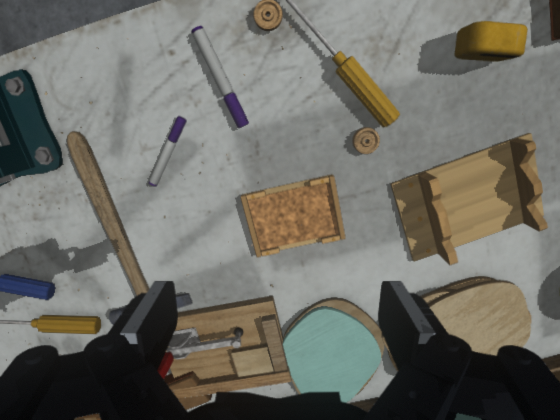

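The left half shows the caddy: pocket at the top, marker uprights at the bottom. The right half shows the cradle, with its long axis roughly along world y. In w3 the tray is at (293,216), the large marker at (220,75) and the yellow driver at (368,90). I'll zoom in on the cradle cheeks to tell the deep side from the shallow one.

```bash
python3 - <<'E'
from h import *
b=cv2.imread("pics/w2.png")[175:315,195:375];d=cv2.imread("pics/w3.png")[125:270,385:555]
k=lambda i:cv2.resize(i,(400,int(i.shape[0]*400/i.shape[1])),interpolation=2)
b,d=k(b),k(d);h=min(len(b),len(d));cv2.imwrite("pics/cr.png",np.hstack([b[:h],d[:h]]))
E
```

```text
(no output)
```

View pics/cr.png

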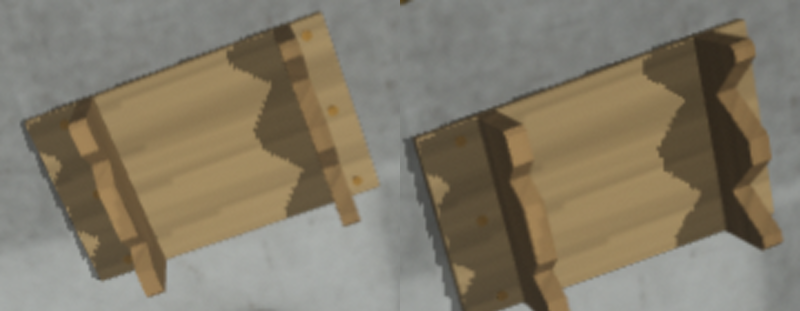

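The right cheek, on the world +y side, has the deep notches, so handles go towards +y. Now I'll compute all the poses.

```bash
cat > m.py <<'E'
from h import *
import pickle
L=lambda n:pickle.load(open(n+".pkl","rb"))
def show(n,c,pts,z):
    P=ray(c,pts,z)[:,:2];print(n,np.round(P,0).tolist(),"mean",np.round(P.mean(0),1),"sides",np.round(np.linalg.norm(P-np.roll(P,-1,0),axis=1)),"ang",np.round(np.degrees(np.arctan2(*(np.roll(P,-1,0)-P).T[::-1])),1))
s=lambda pts,k,ox,oy:[(x*k+ox,y*k+oy) for x,y in pts]
def blob(im,c,lo,hi,z,name,roi=None,mina=150):
    hsv=cv2.cvtColor(im,cv2.COLOR_BGR2HSV);m=cv2.inRange(hsv,np.array(lo),np.array(hi))
    if roi: q=np.zeros_like(m);x0,x1,y0,y1=roi;q[y0:y1,x0:x1]=m[y0:y1,x0:x1];m=q
    m=cv2.morphologyEx(m,cv2.MORPH_CLOSE,np.ones((5,5)))
    for k in cv2.findContours(m,cv2.RETR_EXTERNAL,cv2.CHAIN_APPROX_NONE)[0]:
        if cv2.contourArea(k)<mina: continue
        W=ray(c,k.reshape(-1,2),z)[:,:2].astype(np.float32);r=cv2.minAreaRect(W);b=cv2.boxPoints(r);e=b[1]-b[0],b[2]-b[1];d=max(e,key=np.linalg.norm)
        print(name,"px",k.reshape(-1,2).mean(0).round(),"world",np.round(r[0],1),"size",np.round(r[1],1),"ang %.1f"%(np.degrees(np.arctan2(d[1],d[0]))%180))
E
python3 - <<'E'
from m import *
w1,w2,w3=L("w1"),L("w2"),L("w3");i1,i2,i3=[cv2.imread(f"pics/w{k}.png") for k in(1,2,3)]
A=lambda p:s(p,.45,195,175)
show("cradle board",w2,A([(23,122),(322,12),(379,186),(98,279)]),8)
show("handle cheek",w2,A([(280,42),(298,38),(358,220),(345,225)]),45.5)
show("shank cheek",w2,A([(70,127),(90,120),(165,290),(147,297)]),51)
B=lambda p:s(p,1/3,230,150)
show("caddy",w1,B([(55,76),(315,56),(322,327),(80,342)]),6)
show("pocket",w1,B([(68,80),(307,65),(309,215),(85,232)]),24)
show("rest",w1,B([(97,367),(127,365),(283,352),(315,350)]),39)
show("tray",w3,[(240,195),(333,176),(344,237),(258,256)],14)
blob(i1,w1,(3,70,50),(16,220,190),34,"sander",(125,225,70,150))
blob(i1,w1,(105,120,50),(125,255,255),14.5,"blue",(300,380,50,140))
for i,w,n in((i1,w1,"1"),(i2,w2,"2")):blob(i,w,(18,130,70),(32,255,255),62,"tape@62 "+n,(30,560,0,190))
blob(i3,w3,(18,130,70),(32,255,255),14.5,"yellow",(300,420,40,140))
blob(i3,w3,(126,80,30),(165,255,255),8.5,"cap",(180,260,10,140),60)
show("marker ends",w3,[(196,29),(241,125)],8.5)
E
```

```text
cradle board [[604.0, -141.0], [580.0, 68.0], [710.0, 82.0], [732.0, -126.0]] mean [656.3 -29.1] sides [210. 131. 210. 129.] ang [  96.5    6.1  -84.  -173.7]
handle cheek [[582.0, 36.0], [582.0, 47.0], [711.0, 59.0], [712.0, 51.0]] mean [646.6  48.1] sides [ 11. 129.   9. 131.] ang [  88.6    5.6  -80.9 -173.6]
shank cheek [[600.0, -100.0], [599.0, -87.0], [726.0, -74.0], [728.0, -87.0]] mean [663.6 -87. ] sides [ 13. 128.  13. 129.] ang [  95.7    6.   -80.2 -174. ]
caddy [[541.0, 227.0], [562.0, 348.0], [700.0, 323.0], [677.0, 201.0]] mean [619.7 274.8] sides [123. 140. 124. 139.] ang [  80.   -10.1 -100.6  169.4]
pocket [[541.0, 235.0], [561.0, 341.0], [632.0, 328.0], [613.0, 223.0]] mean [586.6 281.5] sides [109.  72. 107.  74.] ang [ 79.2 -11.  -99.8 170.6]
rest [[677.0, 212.0], [679.0, 226.0], [691.0, 300.0], [694.0, 316.0]] mean [685.3 263.5] sides [ 15.  75.  15. 105.] ang [ 79.9  80.8  79.4 -99.5]
tray [[564.0, -353.0], [570.0, -220.0], [664.0, -222.0], [662.0, -353.0]] mean [ 615.1 -287.1] sides [133.  94. 131.  98.] ang [ 87.4  -1.7 -90.9 179.7]
sander px [176. 112.] world [433.5 162.9] size [103.9  61.5] ang 88.5
blue px [338.  96.] world [465.4 370.6] size [97.3 24.7] ang 24.4
tape@62 1 px [ 68. 156.] world [449.2  21. ] size [88.2 36.9] ang 74.6
tape@62 2 px [162. 142.] world [ 463.6 -140.4] size [102.1  25.6] ang 29.2
tape@62 2 px [272.  97.] world [446.2   4.9] size [66.4 34.3] ang 73.6
yellow px [365.  88.] world [ 466.2 -154.3] size [115.3  25.8] ang 29.2
cap px [236. 110.] world [ 450.4 -326.2] size [44.5 14.5] ang 11.1
marker ends [[342.0, -347.0], [472.0, -325.0]] mean [ 406.6 -336.2] sides [132. 132.] ang [   9.7 -170.3]
```

```bash
python3 -m handwheel '{"translation":[[-1.5,-0.6,-1],[-1.5,-0.6,-1],[-1.5,-0.6,-1],[-1.5,-0.6,-1],[-1.5,-0.6,-1],[-1.5,-0.6,-1],[-1.5,-0.6,-1],[-1.5,-0.6,-1]],"dr":[[0,0,-8.5],[0,0,-8.5],[0,0,-8.5],[0,0,-8.5],[0,0,-8.5],[0,0,-8.5],[0,0,-8.5],[0,0,-8.5]]}' >/dev/null
python3 -m handwheel '{"translation":[[0,0,-1],[0,0,-1],[0,0,-1],[0,0,-1],[0,0,-1],[0,0,-1],[0,0,-1],[0,0,-1]],"dr":[[0,0,-8.5],[0,0,-8.5],[0,0,-8.5],[0,0,-8.5],[0,0,-8.5],[0,0,-8.5],[0,0,-8.5],[0,0,-8.5]]}' >/dev/null
python3 -m handwheel '{"translation":[[0,0,0],[0,0,0],[0,0,0],[0,0,0]],"dr":[[0,0,-8.5],[0,0,-8.5],[0,0,-2],[0,0,0]]}' 
cat >> m.py <<'E'
def look(n):
    c=cam("wrist");im=env.get_image("wrist");cv2.imwrite(f"pics/{n}.png",im);pickle.dump(c,open(n+".pkl","wb"))
    st();return im,c
def st():
    s=env.read_state();Rm=R.from_quat(s["eef_rot"]).as_matrix();y=Rm[:,1]
    print("TCP",np.round(s["ee_pos"],1),"yaw %.1f"%np.degrees(np.arctan2(y[1],y[0])),"tilt",np.round(np.degrees(Rm[:2,2]),1),"w %.1f g %.1f F"%(s["width"],s["grip_force"]),np.round(s["contact_force"],1),"t",round(s["time_s"],1),"j6 %.2f"%s["joint_pos"][5])
E
python3 - <<'E'
from m import *
im,c=look("k1")
blob(im,c,(126,80,30),(165,255,255),8.5,"cap",None,100)
blob(im,c,(0,0,175),(180,40,255),8.5,"white",None,300)
print(proj(c,[406.6,-336.2,8.5]))
E
```

```text
time_s: 5.35
ee_pos: [409.3, -332.0, 213.5]
eef_rot: [0.996, 0.094, 0.0, -0.0]
contact_force: [-1.0, -0.0, -0.4]
width: 85.4
grip_force: 0.0
TCP [ 409.2 -332.3  213.5] yaw -79.2 tilt [0. 0.] w 85.1 g 0.0 F [0.  0.3 0.2] t 5.4 j6 0.65
cap px [370. 153.] world [ 454.7 -411.8] size [11.9 34.6] ang 136.0
cap px [280. 139.] world [ 450.4 -326.3] size [44.1 14.9] ang 10.5
white px [ 73. 201.] world [ 355.2 -135.4] size [22.2 41.7] ang 106.8
[[281.46620034 187.45489762]]
```

View pics/k1.png

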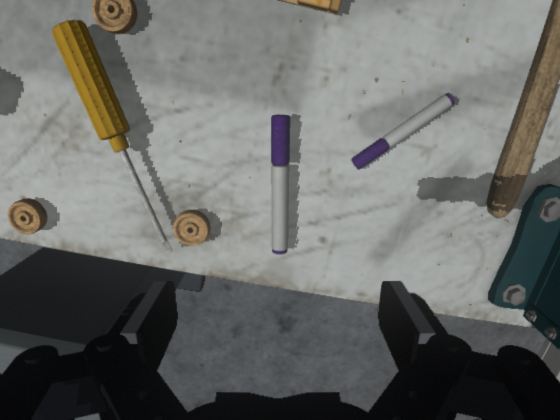

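The close view shows the large marker from (281,115) to (280,253). Its middle is about 3 mm from the TCP, which fits the first estimate. Now I'll grasp it.

```bash
python3 -m handwheel '{"translation":[[-0.3,-0.25,-3.5],[0,0,-3.5],[0,0,-3.5],[0,0,-3.5],[0,0,-3.5],[0,0,-1],[0,0,-0.9],[0,0,0]],"dr":[[0,0,0],[0,0,0],[0,0,0],[0,0,0],[0,0,0],[0,0,0],[0,0,0],[0,0,0]]}' 0.4 40
python3 -m handwheel '{"translation":[[0,0,0],[0,0,0],[0,0,0],[0,0,0],[0,0,0],[0,0,0]],"dr":[[0,0,0],[0,0,0],[0,0,0],[0,0,0],[0,0,0],[0,0,0]]}' 1 40
```

```text
time_s: 6.2
ee_pos: [405.5, -336.5, 19.3]
eef_rot: [0.996, 0.093, -0.0, -0.0]
contact_force: [-1.1, -0.5, 0.2]
width: 51.2
grip_force: 0.0
time_s: 6.8
ee_pos: [406.3, -337.8, 21.1]
eef_rot: [0.996, 0.092, 0.001, 0.001]
contact_force: [-0.5, 0.9, 6.6]
width: 14.4
grip_force: 39.2
```

```bash
python3 -m handwheel '{"translation":[[0,0,1],[0,0,2],[0,0,3],[0,0,4],[0,0,4],[0,0,0]],"dr":[[0,0,0],[0,0,0],[0,0,0],[0,0,0],[0,0,0],[0,0,0]]}'
python3 - <<'E'
from m import *
im,c=look("k2")
for z in(120,140,160):blob(im,c,(126,80,30),(165,255,255),z,"cap",(200,360,0,420),60)
E
```

```text
time_s: 7.4
ee_pos: [408.6, -340.1, 166.9]
eef_rot: [0.996, 0.092, 0.004, 0.005]
contact_force: [1.0, -0.5, 0.8]
width: 14.6
grip_force: 39.3
TCP [ 407.3 -338.8  164. ] yaw -79.4 tilt [ 0.4 -0.3] w 14.3 g 39.3 F [-0.2 -0.3 -0.7] t 7.5 j6 0.65
cap px [357. 169.] world [ 460.6 -370.6] size [8.2 3.5] ang 14.4
cap px [277. 182.] world [ 444.8 -333.3] size [58.9 20.3] ang 10.8
cap px [357. 169.] world [ 463.4 -365.3] size [7.3 3.1] ang 14.4
cap px [277. 182.] world [ 449.4 -332.2] size [52.2 18. ] ang 10.8
cap px [357. 169.] world [ 466.2 -360. ] size [6.3 2.7] ang 14.4
cap px [277. 182.] world [ 454.  -331.2] size [45.5 15.7] ang 10.8
```

View pics/k2.png

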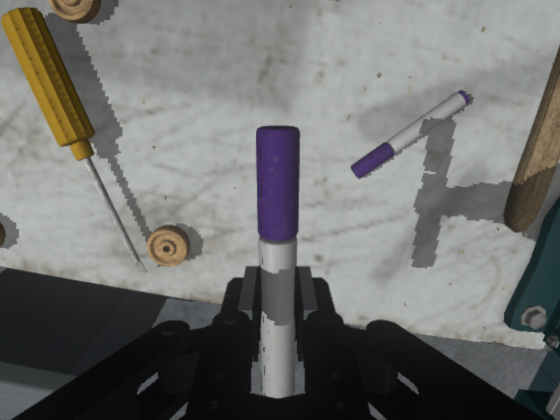

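The marker is held across its middle, with its cap at (277,182). I'll triangulate its height and tilt using the scene camera.

```bash
cat >> m.py <<'E'
def d(c,p):
    K,D,o,Rm=c;q=cv2.undistortPoints(np.array(p,float).reshape(1,1,2),K,D).ravel();v=Rm@[q[0],-q[1],-1];return o,v/np.linalg.norm(v)
def tri(c1,p1,c2,p2):
    o1,a=d(c1,p1);o2,b=d(c2,p2);t=np.linalg.lstsq(np.c_[a,-b],o2-o1,rcond=None)[0];P,Q=o1+a*t[0],o2+b*t[1];return (P+Q)/2,np.linalg.norm(P-Q)
def maskc(im,lo,hi,mina=30):
    m=cv2.inRange(cv2.cvtColor(im,cv2.COLOR_BGR2HSV),np.array(lo),np.array(hi))
    return [k.reshape(-1,2) for k in cv2.findContours(m,0,1)[0] if cv2.contourArea(k)>mina]
E
python3 - <<'E'
from m import *
cw=L("k2");iw=cv2.imread("pics/k2.png");i=env.get_image("scene");cs=cam("scene");cv2.imwrite("pics/s2.png",i)
t=env.get_image("top");ct=cam("top");cv2.imwrite("pics/t2.png",t)
A=[cv2.minAreaRect(k) for k in maskc(i,(126,80,30),(165,255,255))];print("scene",A)
B=[cv2.minAreaRect(k) for k in maskc(t,(126,80,30),(165,255,255),8)];print("top",B)
w=max(maskc(iw,(126,80,30),(165,255,255)),key=lambda k:cv2.contourArea(k));pw=cv2.minAreaRect(w)[0]
for a in A: print(a[0],tri(cw,pw,cs,a[0]))
for a in B: print(a[0],tri(cw,pw,ct,a[0]))
E
```

```text
scene [((412.0500183105469, 288.1500244140625), (5.375871658325195, 15.811387062072754), 71.56504821777344), ((380.5999450683594, 221.29998779296875), (8.9095458984375, 12.586502075195312), 8.130102157592773)]
top [((371.5882263183594, 237.35296630859375), (14.067066192626953, 4.365641117095947), 75.96376037597656)]
(412.0500183105469, 288.1500244140625) (array([ 429.27145623, -375.80793319,   27.24383343]), np.float64(76.2330803007631))
(380.5999450683594, 221.29998779296875) (array([ 454.5192261 , -330.20875947,  158.21686052]), np.float64(1.6783239119459918))
(371.5882263183594, 237.35296630859375) (array([ 452.17962236, -329.94227194,  141.65093093]), np.float64(4.540086019468913))
```

```bash
python3 -m handwheel '{"translation":[[1.8,4.34,0],[1.8,4.34,0],[1.8,4.34,0],[1.8,4.34,0],[1.8,4.34,0],[1.8,4.34,0],[1.8,4.34,0],[1.8,4.34,0]],"dr":[[0,0,5],[0,0,5],[0,0,5],[0,0,5],[0,0,5],[0,0,5],[0,0,5],[0,0,5]]}' >/dev/null
python3 -m handwheel '{"translation":[[1.8,4.34,0],[1.8,4.34,0],[1.8,4.34,0],[1.8,4.34,0],[1.8,4.34,0],[1.8,4.3,0],[0,0,0],[0,0,0]],"dr":[[0,0,5],[0,0,5],[0,0,5],[0,0,5],[0,0,5],[0,0,4.4],[0,0,0],[0,0,0]]}' >/dev/null
python3 - <<'E'
from m import *
im,c=look("k3")
for z in(152,164):blob(im,c,(126,80,30),(165,255,255),z,"cap",(200,360,0,420),60)
i=env.get_image("scene");cs=cam("scene");cv2.imwrite("pics/s3.png",i)
pw=cv2.minAreaRect(max(maskc(im,(126,80,30),(165,255,255)),key=lambda k:cv2.contourArea(k)))[0]
for k in maskc(i,(126,80,30),(165,255,255)):
    a=cv2.minAreaRect(k);print(a,tri(c,pw,cs,a[0]))
a=im[:, 130:430];cv2.imwrite("pics/k3c.png",np.hstack([a,cv2.resize(i[100:240,100:260],(480,420),interpolation=2)]))
E
```

```text
TCP [655.6 269.7 156.7] yaw -10.0 tilt [-0.2 -0.1] w 14.3 g 39.2 F [-0.2 -0.1 -0.5] t 9.2 j6 0.53
cap px [277. 181.] world [663.  318.5] size [44.5 15.6] ang 80.1
cap px [277. 181.] world [663.6 321.4] size [40.5 14.2] ang 80.1
((412.20001220703125, 288.10003662109375), (5.375871658325195, 15.495159149169922), 71.56504821777344) (array([ 716.85915498, -100.1681808 , -368.36475255]), np.float64(602.871046102718))
((170.75469970703125, 128.35848999023438), (12.362448692321777, 5.49442195892334), 15.945395469665527) (array([662.39059045, 318.925338  , 146.63590192]), np.float64(1.6722346520930358))
```

View pics/k3c.png

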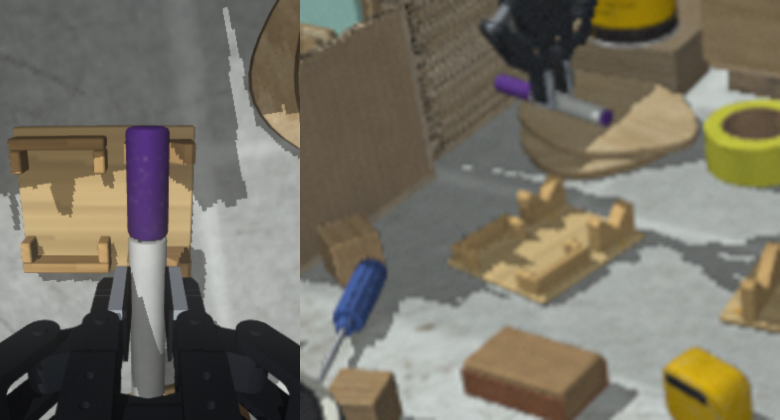

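The marker is held about 10 mm below the TCP, level, above the rest. I'll lower it.

```bash
python3 -m handwheel '{"translation":[[0.63,-0.35,-2],[0,0,-2.5],[0,0,-2.5],[0,0,-2],[0,0,-1],[0,0,-0.5],[0,0,0],[0,0,0]],"dr":[[0,0,0],[0,0,0],[0,0,0],[0,0,0],[0,0,0],[0,0,0],[0,0,0],[0,0,0]]}'
python3 -m handwheel '{"translation":[[0,0,-0.3],[0,0,0],[0,0,0]],"dr":[[0,0,0],[0,0,0],[0,0,0]]}'
```

```text
time_s: 10.05
ee_pos: [664.4, 266.8, 55.4]
eef_rot: [0.766, 0.642, 0.001, 0.0]
contact_force: [0.2, 0.8, 0.3]
width: 14.2
grip_force: 39.2
time_s: 10.35
ee_pos: [663.7, 267.1, 51.8]
eef_rot: [0.766, 0.643, 0.0, 0.0]
contact_force: [0.1, -0.7, 0.1]
width: 14.8
grip_force: 39.2
```

```bash
python3 -m handwheel '{"translation":[[-0.15,0,-0.3],[0,0,-0.2],[0,0,0],[0,0,0]],"dr":[[0,0,0],[0,0,0],[0,0,0],[0,0,0]]}'|sed -n '2p;4p'
python3 -m handwheel '{"translation":[[0,0,-0.2],[0,0,0],[0,0,0]],"dr":[[0,0,0],[0,0,0],[0,0,0]]}'|sed -n '2p;4p'
```

```text
ee_pos: [662.8, 267.1, 46.9]
contact_force: [1.9, -0.5, 2.4]
ee_pos: [663.1, 267.1, 46.5]
contact_force: [-1.1, -1.9, 9.2]
```

```bash
python3 -m handwheel '{"translation":[[0,0,-0.2],[0,0,0],[0,0,0]],"dr":[[0,0,0],[0,0,0],[0,0,0]]}'|sed -n '2p;4p'; python3 - <<'E'
from m import *
im,c=look("k4")
for z in(34,40,46):blob(im,c,(126,80,30),(165,255,255),z,"cap",(200,360,0,420),60)
i=env.get_image("scene");cs=cam("scene")
pw=cv2.minAreaRect(max(maskc(im,(126,80,30),(165,255,255)),key=lambda k:cv2.contourArea(k)))[0]
for k in maskc(i,(126,80,30),(165,255,255)):
    a=cv2.minAreaRect(k);print(a,tri(c,pw,cs,a[0]))
E
```

```text
ee_pos: [663.2, 267.1, 46.4]
contact_force: [-4.4, -3.7, 17.5]
TCP [663.2 267.1  46.4] yaw -10.0 tilt [0.1 0. ] w 14.3 g 41.0 F [-5.  -2.9 17.4] t 11.4 j6 0.52
cap px [277. 181.] world [670.  312.3] size [47.4 16.7] ang 80.4
cap px [277. 181.] world [670.3 313.8] size [45.4 16. ] ang 80.4
cap px [277. 181.] world [670.6 315.2] size [43.4 15.3] ang 80.4
((412.1000061035156, 288.3000183105469), (5.059643268585205, 15.811387062072754), 71.56504821777344) (array([ 732.12140801,  -90.92364606, -387.28965438]), np.float64(619.218171290396))
((178.376708984375, 161.8287811279297), (11.352991104125977, 4.798686981201172), 20.556047439575195) (array([669.49350254, 314.90719967,  37.09132076]), np.float64(1.8531085069283093))
```

```bash
python3 -m handwheel '{"translation":[[0,0,0.2],[0,0,0],[0,0,0],[0,0,1],[0,0,3],[0,0,4],[0,0,4],[0,0,3]],"dr":[[0,0,0],[0,0,0],[0,0,0],[0,0,0],[0,0,0],[0,0,0],[0,0,0],[0,0,0]]}' 0.5|sed -n '2p;4,5p'
python3 -m handwheel '{"translation":[[-3.1,-3.72,0.5],[-3.1,-3.72,0.5],[-3.1,-3.72,0.5],[-3.1,-3.72,0.5],[-3.1,-3.72,0.5],[-3.1,-3.72,0.5],[-3.1,-3.72,0.5],[0,0,0]],"dr":[[0,0,-0.9],[0,0,-0.9],[0,0,-0.9],[0,0,-0.9],[0,0,-0.9],[0,0,-0.9],[0,0,-0.9],[0,0,0]]}' 0|sed -n '2p;4,5p'
python3 - <<'E'
from m import *
im,c=look("k5")
for z in(31,62):blob(im,c,(18,130,70),(32,255,255),z,"tape",None,800)
t=env.get_image("top");ct=cam("top")
hs=[cv2.minAreaRect(k) for k in maskc(t,(126,80,30),(165,255,255),8)];print(hs,[ray(ct,h[0],38) for h in hs])
cv2.imwrite("pics/k5c.png",np.hstack([im[:,100:460],cv2.resize(t[160:230,150:220],(420,420),interpolation=2)]))
E
```

```text
ee_pos: [662.7, 267.2, 197.6]
contact_force: [0.6, 0.5, -0.2]
width: 42.8
ee_pos: [441.7, 3.4, 229.8]
contact_force: [0.4, -0.7, -0.5]
width: 85.4
TCP [443.6   4.9 229.9] yaw -16.5 tilt [ 0.1 -0. ] w 85.2 g 0.0 F [ 0.4  0.2 -0.5] t 13.1 j6 0.24
tape px [341. 308.] world [ 465.6 -145.7] size [109.9  31. ] ang 29.4
tape px [283. 184.] world [446.3   3.7] size [78.8 37.8] ang 74.7
tape px [341. 308.] world [ 465.4 -124.3] size [99.5 28. ] ang 29.4
tape px [283. 184.] world [448.  11.] size [71.3 34.3] ang 74.7
[((386.64752197265625, 240.12295532226562), (3.2009220123291016, 9.34669303894043), 39.80556869506836), ((169.28848266601562, 175.5576934814453), (12.943665504455566, 4.9029035568237305), 11.309932708740234)] [array([[ 452.87379071, -401.26687112,   38.        ]]), array([[671.31652994, 317.11576739,  38.        ]])]
```

View pics/k5c.png

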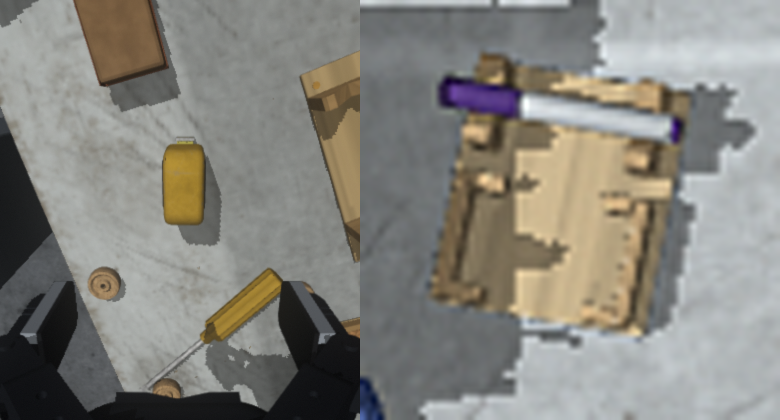

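The marker lies in both notches (right panel). The tape is seen from above at (283,184). I'll grasp it.

```bash
python3 -m handwheel '{"translation":[[0.4,0.15,-3.5],[0,0,-3.5],[0,0,-3.5],[0,0,-3.5],[0,0,-3],[0,0,-1.5],[0,0,-0.5],[0,0,0]],"dr":[[0,0,1],[0,0,0],[0,0,0],[0,0,0],[0,0,0],[0,0,0],[0,0,0],[0,0,0]]}' 0|sed -n '2p;4,5p'
python3 -m handwheel '{"translation":[[0,0,0],[0,0,0],[0,0,0],[0,0,0],[0,0,0],[0,0,0]],"dr":[[0,0,0],[0,0,0],[0,0,0],[0,0,0],[0,0,0],[0,0,0]]}' 1 50|sed -n '2p;4,6p'
python3 -m handwheel '{"translation":[[0,0,1],[0,0,3],[0,0,4],[0,0,4],[0,0,0]],"dr":[[0,0,0],[0,0,0],[0,0,0],[0,0,0],[0,0,0]]}'|sed -n '2p;4,6p'
python3 - <<'E'
from m import *
im,c=look("k6")
for z in(150,180):blob(im,c,(18,130,70),(32,255,255),z,"tape",(180,380,60,420),800)
E
```

```text
ee_pos: [449.0, 8.8, 38.5]
contact_force: [0.9, -0.4, -0.5]
width: 85.5
ee_pos: [450.0, 8.0, 40.5]
contact_force: [-1.2, 0.7, 7.0]
width: 37.3
grip_force: 49.7
ee_pos: [453.3, 7.8, 165.7]
contact_force: [1.5, 1.0, -2.3]
width: 37.3
grip_force: 50.8
TCP [451.4   7.8 162.8] yaw -15.3 tilt [ 0.4 -0. ] w 37.4 g 50.7 F [ 0.3 -0.6 -3.1] t 15.1 j6 0.23
tape px [279. 303.] world [451.5  -7.6] size [104.   51.7] ang 74.6
tape px [279. 303.] world [455.8  11.7] size [82.5 41. ] ang 74.6
```

```bash
python3 -m handwheel '{"translation":[[1.7,3.42,0],[1.7,3.42,0],[1.7,3.42,0],[1.7,3.42,0],[1.7,3.42,0],[1.7,3.42,0],[1.7,3.42,0],[1.7,3.42,0]],"dr":[[0,0,0.66],[0,0,0.66],[0,0,0.66],[0,0,0.66],[0,0,0.66],[0,0,0.66],[0,0,0.66],[0,0,0.66]]}' >/dev/null
python3 -m handwheel '{"translation":[[0,0,-2],[0,0,-2],[0,0,-2],[0,0,0],[0,0,0]],"dr":[[0,0,0],[0,0,0],[0,0,0],[0,0,0],[0,0,0]]}'
python3 - <<'E'
from m import *
im,c=look("k7")
E
```

```text
time_s: 16.4
ee_pos: [583.3, 280.8, 97.1]
eef_rot: [0.766, 0.642, -0.002, -0.001]
contact_force: [-0.2, 0.3, -2.1]
width: 37.5
grip_force: 50.5
TCP [584.5 281.3  98.7] yaw -10.1 tilt [-0.1 -0. ] w 37.1 g 50.5 F [-0.1  0.8 -2.4] t 16.4 j6 0.59
```

View pics/k7.png

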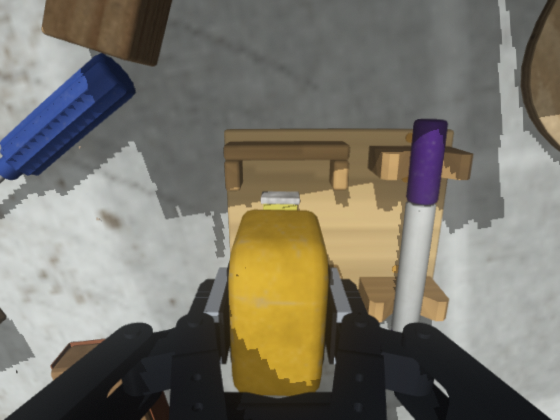

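```bash
python3 - <<'E'
from m import *
c=L("k7")
# wall outer top corners at z=24: far wall left/right
for p in[(224,145),(349,144)]: print(ray(c,p,24))
u=np.array([.174,.985]);x=np.array([.985,-.174]);P=np.array([586.6,281.5])
for s in(-36,36): 
    q=P+x*s+u*55; print(q,proj(c,[*q,24]))
E
```

```text
[[562.08975385 339.96962316  24.        ]]
[[631.54950195 328.35688225  24.        ]]
[560.71  341.939] [[220.85538053 141.97448041]]
[631.63  329.411] [[348.9244529  142.11731837]]
```

```bash
python3 -m handwheel '{"translation":[[0.25,0,-1.5],[0,0,-1.5],[0,0,-1],[0,0,-0.6],[0,0,-0.2],[0,0,0],[0,0,0]],"dr":[[0,0,0],[0,0,0],[0,0,0],[0,0,0],[0,0,0],[0,0,0],[0,0,0]]}'|sed -n '2p;4,6p'
python3 -m handwheel '{"translation":[[0,0,-0.3],[0,0,0],[0,0,0]],"dr":[[0,0,0],[0,0,0],[0,0,0]]}'|sed -n '2p;4,6p'
```

```text
ee_pos: [587.9, 281.8, 51.7]
contact_force: [-0.1, 0.6, -1.9]
width: 37.2
grip_force: 50.7
ee_pos: [587.5, 281.6, 48.4]
contact_force: [-0.5, -0.7, -2.5]
width: 37.6
grip_force: 50.7
```

```bash
python3 -m handwheel '{"translation":[[0,0,-0.3],[0,0,0],[0,0,0]],"dr":[[0,0,0],[0,0,0],[0,0,0]]}'|sed -n '2p;4,6p'
python3 -m handwheel '{"translation":[[0,0,-0.1],[0,0,0],[0,0,0]],"dr":[[0,0,0],[0,0,0],[0,0,0]]}'|sed -n '2p;4,6p'
```

```text
ee_pos: [588.1, 281.9, 46.6]
contact_force: [-1.4, -0.7, 5.8]
width: 37.3
grip_force: 51.4
ee_pos: [588.1, 282.0, 46.5]
contact_force: [-4.4, -1.0, 11.0]
width: 37.2
grip_force: 52.1
```

```bash
python3 -m handwheel '{"translation":[[0,0,0.1],[0,0,0],[0,0,0],[0,0,2],[0,0,3],[0,0,4],[0,0,4],[0,0,2]],"dr":[[0,0,0],[0,0,0],[0,0,0],[0,0,0],[0,0,0],[0,0,0],[0,0,0],[0,0,0]]}' 0.28|sed -n '2p;4,5p'
python3 -m handwheel '{"translation":[[-3.1,-2.38,0],[-3.1,-2.38,0],[-3.1,-2.38,0],[-3.1,-2.38,0],[-3.1,-2.38,0],[0,0,0]],"dr":[[0,0,1.7],[0,0,1.7],[0,0,1.7],[0,0,1.7],[0,0,1.7],[0,0,0]]}' 0 >/dev/null
python3 - <<'E'
from m import *
im,c=look("k8")
blob(im,c,(3,70,50),(16,220,190),34,"sander",(150,420,20,330),800)
t=env.get_image("top");ct=cam("top")
for k in maskc(t,(18,130,90),(32,255,255),12):
    r=cv2.minAreaRect(k);
    if r[0][0]<240:print(r,ray(ct,r[0],68))
E
```

```text
ee_pos: [589.3, 282.4, 199.5]
contact_force: [-0.9, 0.9, -0.6]
width: 61.6
TCP [430.6 161.5 194.6] yaw -1.6 tilt [-0. -0.] w 85.3 g 0.0 F [ 0.7 -0.1 -0.4] t 19.5 j6 0.33
sander px [285. 191.] world [433.2 162.3] size [101.5  61.6] ang 88.6
sander px [164.  80.] world [337.1 257.2] size [34.5 45.9] ang 107.1
((178.38461303710938, 199.5769500732422), (20.984426498413086, 10.78638744354248), 11.309932708740234) [[584.43725462 277.75638029  68.        ]]
((138.88462829589844, 92.92308044433594), (12.892751693725586, 2.5434677600860596), 15.255120277404785) [[951.25411513 423.28063139  68.        ]]
((154.25, 90.24999237060547), (3.535534143447876, 14.142136573791504), 45.0) [[960.51979806 371.51732753  68.        ]]
((144.26040649414062, 82.99604034423828), (4.271944046020508, 22.472206115722656), 69.14553833007812) [[986.89875686 406.68795904  68.        ]]
```

```bash
python3 -m handwheel '{"translation":[[0.25,0.1,-3.5],[0,0,-3.5],[0,0,-3.5],[0,0,-3.5],[0,0,-1.8],[0,0,-0.8],[0,0,-0.4],[0,0,0]],"dr":[[0,0,0],[0,0,0],[0,0,0],[0,0,0],[0,0,0],[0,0,0],[0,0,0],[0,0,0]]}' 0|sed -n '2p;4,5p'
python3 -m handwheel '{"translation":[[0,0,0],[0,0,0],[0,0,0],[0,0,0],[0,0,0]],"dr":[[0,0,0],[0,0,0],[0,0,0],[0,0,0],[0,0,0]]}' 1 50|sed -n '2p;4,6p'
python3 -m handwheel '{"translation":[[0,0,1],[0,0,3],[0,0,4],[0,0,4],[0,0,0]],"dr":[[0,0,0],[0,0,0],[0,0,0],[0,0,0],[0,0,0]]}'|sed -n '2p;4,6p'
```

```text
ee_pos: [436.1, 164.1, 25.6]
contact_force: [0.5, 0.5, -0.0]
width: 85.4
ee_pos: [436.5, 164.1, 26.9]
contact_force: [0.5, 1.1, 6.7]
width: 60.6
grip_force: 55.8
ee_pos: [439.2, 165.0, 152.0]
contact_force: [0.9, 1.6, -0.9]
width: 60.0
grip_force: 55.0
```

```bash
python3 -m handwheel '{"translation":[[1.77,-4.52,0],[1.77,-4.52,0],[1.77,-4.52,0],[1.77,-4.52,0],[1.77,-4.52,0],[1.77,-4.52,0],[1.77,-4.52,0],[1.77,-4.52,0]],"dr":[[0,0,0],[0,0,0],[0,0,0],[0,0,0],[0,0,0],[0,0,0],[0,0,0],[0,0,0]]}' >/dev/null
python3 -m handwheel '{"translation":[[1.77,-4.52,0],[1.77,-4.52,-1],[0,0,-2],[0,0,-2],[0,0,0],[0,0,0]],"dr":[[0,0,0],[0,0,0],[0,0,0],[0,0,0],[0,0,0],[0,0,0]]}'|sed -n '2p;4,6p'
python3 - <<'E'
from m import *
im,c=look("k9")
print(proj(c,[[564,-353,14],[570,-220,14],[664,-222,14],[662,-353,14]]))
E
```

```text
ee_pos: [610.9, -287.8, 94.2]
contact_force: [0.7, 0.2, -0.8]
width: 60.4
grip_force: 55.0
TCP [ 611.9 -288.1   95.6] yaw -1.5 tilt [-0.  0.] w 60.4 g 55.0 F [ 0.3 -0.1 -1.1] t 22.8 j6 -0.45
[[213.72442896 320.95166979]
 [204.94250996 122.91130175]
 [368.61756386 122.2442441 ]
 [355.39937892 317.94449329]]
```

View pics/k9.png

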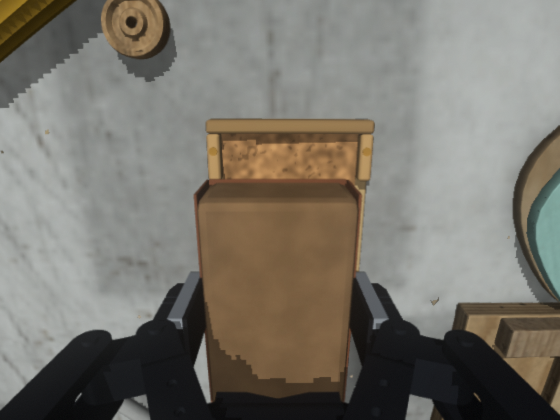

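The far rim of the tray spans (206,121) to (375,121), so the tray's middle is at x≈617. I'll shift 5 mm in +x and lower the block.

```bash
python3 -m handwheel '{"translation":[[0.5,0,-2],[0,0,-1.5],[0,0,-1.3],[0,0,-0.8],[0,0,-0.3],[0,0,0],[0,0,0]],"dr":[[0,0,0],[0,0,0],[0,0,0],[0,0,0],[0,0,0],[0,0,0],[0,0,0]]}'|sed -n '2p;4,6p'
python3 -m handwheel '{"translation":[[0,0,-0.2],[0,0,0],[0,0,0]],"dr":[[0,0,0],[0,0,0],[0,0,0]]}'|sed -n '2p;4,6p'
```

```text
ee_pos: [617.4, -288.6, 36.7]
contact_force: [0.9, -0.2, -0.2]
width: 60.3
grip_force: 55.0
ee_pos: [617.2, -288.5, 34.7]
contact_force: [-0.2, -0.4, -0.6]
width: 60.4
grip_force: 55.0
```

```bash
python3 -m handwheel '{"translation":[[0,0,-0.2],[0,0,0],[0,0,0]],"dr":[[0,0,0],[0,0,0],[0,0,0]]}'|sed -n '2p;4,6p'
python3 -m handwheel '{"translation":[[0,0,0],[0,0,0],[0,0,0],[0,0,0],[0,0,2],[0,0,3],[0,0,4],[0,0,4]],"dr":[[0,0,0],[0,0,0],[0,0,0],[0,0,0],[0,0,0],[0,0,0],[0,0,0],[0,0,0]]}' 0.06|sed -n '2p;4,5p'
python3 -m handwheel '{"translation":[[-2.55,2.2,1],[-2.55,2.2,1],[-2.55,2.2,1],[-2.55,2.2,1],[-2.55,2.2,0],[-2.55,2.2,0],[0,0,0]],"dr":[[0,0,-8.5],[0,0,-8.5],[0,0,-8.5],[0,0,-8.5],[0,0,-8.5],[0,0,-8.5],[0,0,-8.3]]}' 0.3|sed -n '2p;4,5p'
python3 - <<'E'
from m import *
im,c=look("k10")
blob(im,c,(18,130,70),(32,255,255),14.5,"yellow",None,800)
t=env.get_image("top");ct=cam("top");cv2.imwrite("pics/t10.png",t)
hsv=cv2.cvtColor(t,cv2.COLOR_BGR2HSV);print(hsv[193,349],hsv[190,349])
q=im
cv2.imwrite("pics/k10c.png",np.hstack([im[:,100:460],cv2.resize(t[165:225,315:375],(420,420),interpolation=2)]))
E
```

```text
ee_pos: [617.4, -288.7, 32.9]
contact_force: [-0.0, -0.7, 2.4]
width: 60.1
grip_force: 55.4
ee_pos: [616.3, -288.1, 162.7]
contact_force: [1.1, -0.8, -0.1]
width: 80.2
ee_pos: [460.5, -153.9, 201.6]
contact_force: [0.5, -0.7, 0.4]
width: 59.7
TCP [ 462.2 -155.   202.1] yaw -61.4 tilt [-0.  0.] w 59.5 g 0.0 F [-0.  -0.6 -0.9] t 25.6 j6 0.70
yellow px [283. 179.] world [ 465.2 -155.8] size [114.8  28.1] ang 29.0
[ 16  86 148] [ 15  86 151]
```

View pics/k10c.png

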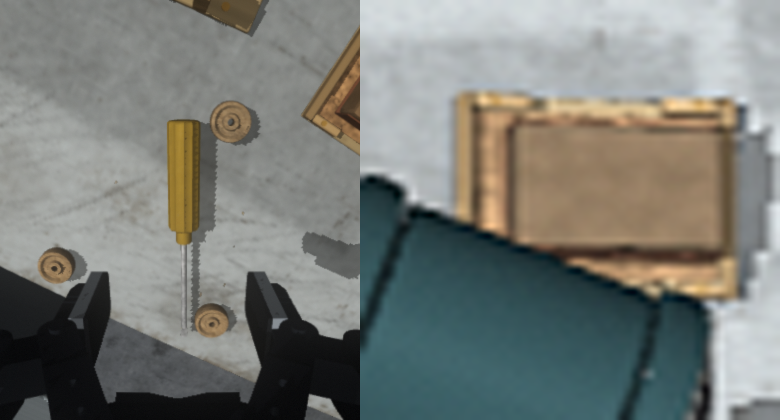

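The block lies in the tray, and the yellow handle is centred at (283,179) in the wrist view. I'll grasp the yellow driver at its grip point.

```bash
python3 -m handwheel '{"translation":[[0,-0.25,-3.5],[0,0,-3.5],[0,0,-3.5],[0,0,-3.5],[0,0,-2.5],[0,0,-1],[0,0,-0.5],[0,0,0]],"dr":[[0,0,0.4],[0,0,0],[0,0,0],[0,0,0],[0,0,0],[0,0,0],[0,0,0],[0,0,0]]}' 0.35|sed -n '2p;4,5p'
python3 -m handwheel '{"translation":[[0,0,0],[0,0,0],[0,0,0],[0,0,0],[0,0,0]],"dr":[[0,0,0],[0,0,0],[0,0,0],[0,0,0],[0,0,0]]}' 1 50|sed -n '2p;4,6p'
python3 -m handwheel '{"translation":[[0,0,1],[0,0,3],[0,0,4],[0,0,4],[0,0,0]],"dr":[[0,0,0],[0,0,0],[0,0,0],[0,0,0],[0,0,0]]}'|sed -n '2p;4,6p'
```

```text
ee_pos: [464.6, -159.3, 22.5]
contact_force: [-0.2, -0.1, -0.8]
width: 55.8
ee_pos: [465.4, -159.5, 24.0]
contact_force: [-0.7, -1.1, 7.4]
width: 27.3
grip_force: 49.3
ee_pos: [468.4, -160.6, 149.4]
contact_force: [0.6, 0.2, 0.3]
width: 26.8
grip_force: 49.4
```

```bash
python3 -m handwheel '{"translation":[[2.7,2.22,0],[2.7,2.22,0],[2.7,2.22,0],[2.7,2.22,0],[2.7,2.22,0],[2.7,2.22,0],[2.7,2.22,0],[2.7,2.22,0]],"dr":[[0,0,8.4],[0,0,8.4],[0,0,8.4],[0,0,8.4],[0,0,8.4],[0,0,8.4],[0,0,8.4],[0,0,8.4]]}' >/dev/null
python3 -m handwheel '{"translation":[[0,0,0],[0,0,-2],[0,0,-2],[0,0,-0.5],[0,0,0],[0,0,0]],"dr":[[0,0,0],[0,0,0],[0,0,0],[0,0,0],[0,0,0],[0,0,0]]}'
python3 - <<'E'
from m import *
im,c=look("k11")
for z in (90,):blob(im,c,(18,130,70),(32,255,255),z,"yellow",(150,410,0,420),800)
print(proj(c,[[683.5,15.3,42],[619.9,8.5,42]]))
E
```

```text
time_s: 28.9
ee_pos: [680.0, 18.4, 97.9]
eef_rot: [0.665, 0.747, 0.0, 0.0]
contact_force: [-0.9, -0.4, -0.8]
width: 27.2
grip_force: 49.4
TCP [680.6  18.4  98.5] yaw 6.7 tilt [ 0.1 -0. ] w 26.8 g 49.4 F [ 0.3 -0.2 -0.5] t 28.9 j6 -0.13
yellow px [278. 258.] world [679.2  19.9] size [ 38.9 120.3] ang 96.7
[[284.13494331 252.71909705]
 [171.94038636 251.32668949]]
```

View pics/k11.png

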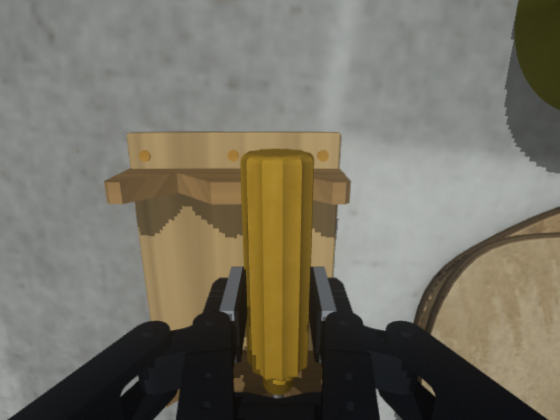

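The handle is above the far deep notch: the cheek runs from (107,185) to (348,185) and the handle axis is at column 278. I'll correct +3.5 mm in x and lower.

```bash
python3 -m handwheel '{"translation":[[0.35,-0.1,-1.5],[0,0,-1.5],[0,0,-0.8],[0,0,-0.4],[0,0,0],[0,0,0]],"dr":[[0,0,-0.4],[0,0,0],[0,0,0],[0,0,0],[0,0,0],[0,0,0]]}'|sed -n '2p;4,6p'
python3 -m handwheel '{"translation":[[0,0,-0.3],[0,0,0],[0,0,0]],"dr":[[0,0,0],[0,0,0],[0,0,0]]}'|sed -n '2p;4,6p'
```

```text
ee_pos: [683.3, 17.7, 55.1]
contact_force: [0.1, 0.4, -0.4]
width: 26.9
grip_force: 49.4
ee_pos: [683.8, 17.7, 52.6]
contact_force: [1.0, 0.8, -0.3]
width: 27.1
grip_force: 49.4
```

```bash
python3 -m handwheel '{"translation":[[0,0,-0.2],[0,0,0],[0,0,0]],"dr":[[0,0,0],[0,0,0],[0,0,0]]}'|sed -n '2p;4,6p'
python3 -m handwheel '{"translation":[[0,0,-0.1],[0,0,0],[0,0,0]],"dr":[[0,0,0],[0,0,0],[0,0,0]]}'|sed -n '2p;4,6p'
```

```text
ee_pos: [684.7, 17.8, 51.5]
contact_force: [1.2, 0.5, 5.3]
width: 27.2
grip_force: 50.0
ee_pos: [684.7, 17.7, 51.4]
contact_force: [-0.9, 0.3, 10.9]
width: 27.0
grip_force: 50.6
```

```bash
python3 -m handwheel '{"translation":[[0,0,0.1],[0,0,0],[0,0,0],[0,0,1],[0,0,3],[0,0,4],[0,0,4],[0,0,3]],"dr":[[0,0,0],[0,0,0],[0,0,0],[0,0,0],[0,0,0],[0,0,0],[0,0,0],[0,0,0]]}' 0.42|sed -n '2p;4,5p'
python3 -m handwheel '{"translation":[[-2,3.2,0],[-2,3.2,0],[-2,3.2,0],[-2,3.2,0],[-2,3.2,0],[-2,3.2,0]],"dr":[[0,0,-6.5],[0,0,-6.5],[0,0,-6.5],[0,0,-6.5],[0,0,-6.5],[0,0,-6.5]]}' 0.35 >/dev/null
python3 -m handwheel '{"translation":[[-2,3.2,0],[-2,3.2,0],[-2,3.2,0],[-2,3.2,0],[-2.2,3.2,0],[0,0,0],[0,0,0]],"dr":[[0,0,-6.5],[0,0,-6.5],[0,0,-6.5],[0,0,-6.5],[0,0,-6.5],[0,0,0],[0,0,0]]}'>/dev/null
python3 - <<'E'
from m import *
im,c=look("k12")
blob(im,c,(105,120,50),(125,255,255),14.5,"blue",None,800)
t=env.get_image("top");ct=cam("top");cv2.imwrite("pics/t12.png",t)
cv2.imwrite("pics/k12c.png",np.hstack([im[:,100:460],cv2.resize(t[155:215,240:310],(420,360),interpolation=2)[:,:].copy() if 0 else cv2.resize(t[155:225,240:310],(420,420),interpolation=2)]))
E
```

```text
ee_pos: [684.2, 17.7, 203.8]
contact_force: [0.7, 0.6, -1.2]
width: 49.2
TCP [461.5 369.5 200.6] yaw -65.0 tilt [ 0. -0.] w 55.3 g 0.0 F [ 0.3 -0.4  0.1] t 32.6 j6 1.77
blue px [281. 182.] world [464.5 368.9] size [98.1 26.7] ang 24.5
```

View pics/k12c.png

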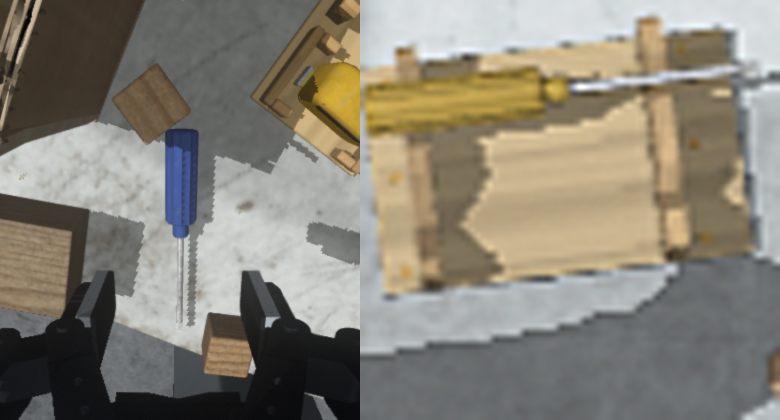

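The yellow driver sits in both far notches (right panel), and the blue handle is at (281,182). I'll grasp the blue driver.

```bash
python3 -m handwheel '{"translation":[[-0.1,-0.2,-3.5],[0,0,-3.5],[0,0,-3.5],[0,0,-3.5],[0,0,-2.3],[0,0,-1],[0,0,-0.5],[0,0,0]],"dr":[[0,0,-0.5],[0,0,0],[0,0,0],[0,0,0],[0,0,0],[0,0,0],[0,0,0],[0,0,0]]}' 0.35|sed -n '2p;4,5p'
python3 -m handwheel '{"translation":[[0,0,0],[0,0,0],[0,0,0],[0,0,0],[0,0,0]],"dr":[[0,0,0],[0,0,0],[0,0,0],[0,0,0],[0,0,0]]}' 1 50|sed -n '2p;4,6p'
python3 -m handwheel '{"translation":[[0,0,1],[0,0,3],[0,0,4],[0,0,4],[0,0,0]],"dr":[[0,0,0],[0,0,0],[0,0,0],[0,0,0],[0,0,0]]}'|sed -n '2p;4,6p'
```

```text
ee_pos: [461.2, 367.4, 22.6]
contact_force: [0.3, 0.5, 0.2]
width: 55.6
ee_pos: [461.8, 368.6, 24.2]
contact_force: [-0.3, -0.7, 5.7]
width: 27.4
grip_force: 49.5
ee_pos: [464.2, 370.7, 150.0]
contact_force: [1.6, 1.9, -1.1]
width: 27.0
grip_force: 49.3
```

```bash
python3 -m handwheel '{"translation":[[1.42,-3.28,0],[1.42,-3.28,0],[1.42,-3.28,0],[1.42,-3.28,0],[1.42,-3.28,0],[1.42,-3.28,0],[1.42,-3.28,0],[1.42,-3.28,0]],"dr":[[0,0,6.5],[0,0,6.5],[0,0,6.5],[0,0,6.5],[0,0,6.5],[0,0,6.5],[0,0,6.5],[0,0,6.5]]}' >/dev/null
python3 -m handwheel '{"translation":[[1.42,-3.28,0],[1.42,-3.28,0],[1.42,-3.28,0],[0,0,-2],[0,0,-2],[0,0,-0.5],[0,0,0],[0,0,0]],"dr":[[0,0,6.5],[0,0,6.5],[0,0,6.7],[0,0,0],[0,0,0],[0,0,0],[0,0,0],[0,0,0]]}' >/dev/null
python3 - <<'E'
from m import *
im,c=look("k13")
blob(im,c,(105,120,50),(125,255,255),88,"blue",(150,410,0,420),800)
E
```

```text
TCP [617.3   7.3  98.3] yaw 6.1 tilt [ 0.1 -0. ] w 26.9 g 49.5 F [ 0.8 -0.1 -1. ] t 36.1 j6 -0.13
blue px [277. 265.] world [615.8   9.9] size [ 28.5 105.7] ang 95.6
```

```bash
python3 -m handwheel '{"translation":[[0.35,0.25,-1.5],[0,0,-1.5],[0,0,-0.8],[0,0,-0.4],[0,0,0],[0,0,0]],"dr":[[0,0,0.2],[0,0,0],[0,0,0],[0,0,0],[0,0,0],[0,0,0]]}'|sed -n '2p;4,6p'
python3 -m handwheel '{"translation":[[0,0,-0.3],[0,0,0],[0,0,0]],"dr":[[0,0,0],[0,0,0],[0,0,0]]}'|sed -n '2p;4,6p'
python3 -m handwheel '{"translation":[[0,0,-0.2],[0,0,0],[0,0,0]],"dr":[[0,0,0],[0,0,0],[0,0,0]]}'|sed -n '2p;4,6p'
```

```text
ee_pos: [620.0, 9.4, 55.1]
contact_force: [0.6, 0.1, -2.6]
width: 27.2
grip_force: 49.4
ee_pos: [620.6, 9.3, 52.6]
contact_force: [1.3, -0.6, -0.4]
width: 27.4
grip_force: 49.4
ee_pos: [621.2, 9.3, 51.9]
contact_force: [-1.2, -0.8, 6.2]
width: 26.9
grip_force: 50.2
```

Seated. I'll release, retreat and take a final check picture.

```bash
python3 -m handwheel '{"translation":[[0,0,0],[0,0,0],[0,0,0],[0,0,1],[0,0,3],[0,0,4],[0,0,4],[0,0,4]],"dr":[[0,0,0],[0,0,0],[0,0,0],[0,0,0],[0,0,0],[0,0,0],[0,0,0],[0,0,0]]}' 0.42|sed -n '2p;4,5p'
python3 -m handwheel '{"translation":[[-3,0,3],[-3,0,3],[-3,0,3],[-3,0,3],[-3,0,3],[-2,0,0],[0,0,0],[0,0,0]],"dr":[[0,0,0],[0,0,0],[0,0,0],[0,0,0],[0,0,0],[0,0,0],[0,0,0],[0,0,0]]}'|sed -n '2p;4,5p'
python3 - <<'E'
from m import *
s=env.get_image("scene");t=env.get_image("top");cv2.imwrite("pics/sf.png",s);cv2.imwrite("pics/tf.png",t)
a=cv2.resize(t[155:225,150:385],(799,238),interpolation=2);b=cv2.resize(s[130:270,140:450],(799,361),interpolation=2)
cv2.imwrite("pics/fin.png",np.vstack([a,b]));st()
c=cam("top")
def e(lo,hi,z,n,x0,x1):
    for k in maskc(t,lo,hi,12):
        r=cv2.minAreaRect(k)
        if x0<r[0][0]<x1 and 150<r[0][1]<230: print(n,ray(c,r[0],z)[0].round(1),np.round(r[1],1))
e((18,130,90),(32,255,255),42,"yellow",230,320);e((105,120,60),(125,255,255),42,"blue",230,320)
E
```

```text
ee_pos: [619.9, 9.4, 212.3]
contact_force: [0.1, 0.4, 0.8]
width: 49.5
ee_pos: [450.1, 9.4, 360.7]
contact_force: [-0.3, 0.5, -0.1]
width: 49.4
TCP [450.4   9.4 359.6] yaw 6.3 tilt [-0.1  0. ] w 49.6 g 0.0 F [-0.  -0.5 -0.1] t 39.0 j6 -0.14
yellow [684.8  22.4  42. ] [ 8.8 33.6]
blue [628.9  17.   42. ] [ 5. 28.]
```

View pics/fin.png

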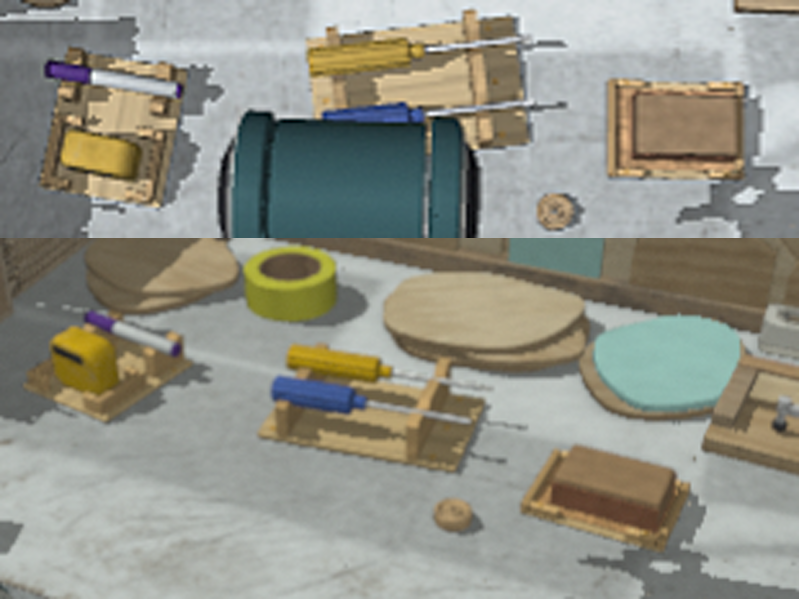

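The picture shows both drivers in their notch pairs with handles at +y. The tape stands in its pocket, the marker lies in its rest and the block is flat in the tray, so I'll hand in.

```bash
python3 -c "
from station import env
print(env.hand_in())"
```

```text
the job is handed in; nothing more can be done
None
```

I put all five tools back in their holders and handed the job in at about 39 s of the 141 s allowed; the final pictures showed every piece seated, but the hand-in returned no verdict.

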